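# Pack and lock the core-return canister, clear the empty cartons

## Task

Pack the used solenoids for return: put every solenoid on the bench into the blue canister, then fit the lid with its two lugs in the slots, press it down and twist it clockwise as far as it goes so that it is locked. Also push every empty cardboard carton off the far edge of the bench so that it drops into the tote below; leave the spray can and the mug standing where they are.

Things in the scene. Friction and masses are not known exactly. Their poses are not given: they have to be found in the camera images.
- canister: Open round blue canister, bolted to the bench (cannot move), left or right of the robot; the lid is on the other side. Origin: centre of its underside, on the bench; z up. Inner radius 74 mm; mouth (inside the black seal ring) radius 69 mm. Round the mouth a collar, outer radius 108 mm, top 124 mm high, with an inward flange: inner radius 84 mm, 7 mm thick, underside at 117 mm.
- floor (a point): Centre of the canister's inner floor, 5 mm above its underside.
- slot (a point): Middle of one of the two bayonet slots, gaps in the flange, open to the top, 36 deg wide, floor painted white, a white dash on the flange beside each edge; collar wall at radius 101 mm. This point: at radius 91 mm, height 117 mm, in the direction +80 deg (counter-clockwise from above) from the canister's x axis; the other slot is opposite (-100 deg). A lug goes down into each slot.
- lock (a point): Where a lug ends when locked: under the flange, radius 91 mm, on the canister's x axis (its mate opposite). Press the lid until its underside is below 108 mm, then turn it CLOCKWISE seen from above by about 80 deg to the stop; the lid's x axis then lies along the canister's x axis, either way round, within a few deg. Counter-clockwise is blocked. Let go, its underside stays at 109 mm.
- seal (a joint): Travel of the springy black seal ring in the mouth, m: 0 up, 0.008 fully down. It carries the lid: loose in the slots, the lid's underside floats 113 mm above the canister's underside, its lugs 4 mm too high to pass under the flange. Pressing with 2 to 4 N beyond the lid's weight takes it down to 105 mm, the lowest.
- lid: Bayonet lid, 0.3 kg, lying right way up on the bench on the side opposite the canister: aluminium disc of radius 80 mm, 8 mm thick, with two orange lugs opposite each other along its x axis (36 mm wide, 8 mm thick, reaching out to radius 96 mm), and on top an orange grip bar, also along its x axis, 104 mm long, 24 mm wide, from 8 to 48 mm above the underside. Origin: centre of the underside, z up. Half-turn symmetric.
- tote: Grey open waste tote on a green platform cart, standing fixed below and just beyond the bench's far edge. Origin: middle of the rim of its near wall, 45 mm below the bench top; from there it reaches 400 mm in x (away from the robot), 300 mm to either side in y, 125 mm down; walls 6 mm. The bench's far edge is straight, parallel to y, at world x = 0.73 m.
- solenoid0: Used solenoid (two to four are present), standing upright on the bench: square dark steel foot 44 x 44 x 8 mm, brass-coloured cylinder of diameter 34 mm above it up to 80 mm, two copper studs 7 mm high on top; 0.2 to 0.3 kg. Origin: centre of the foot's underside, z up along the cylinder. Four fit side by side in the canister.
- solenoid1: Used solenoid (two to four are present), standing upright on the bench: square dark steel foot 44 x 44 x 8 mm, brass-coloured cylinder of diameter 34 mm above it up to 80 mm, two copper studs 7 mm high on top; 0.2 to 0.3 kg. Origin: centre of the foot's underside, z up along the cylinder. Four fit side by side in the canister.
- solenoid2: Used solenoid (two to four are present), standing upright on the bench: square dark steel foot 44 x 44 x 8 mm, brass-coloured cylinder of diameter 34 mm above it up to 80 mm, two copper studs 7 mm high on top; 0.2 to 0.3 kg. Origin: centre of the foot's underside, z up along the cylinder. Four fit side by side in the canister.
- solenoid3: Used solenoid (two to four are present), standing upright on the bench: square dark steel foot 44 x 44 x 8 mm, brass-coloured cylinder of diameter 34 mm above it up to 80 mm, two copper studs 7 mm high on top; 0.2 to 0.3 kg. Origin: centre of the foot's underside, z up along the cylinder. Four fit side by side in the canister.
- carton0: Empty brown carton (two or three are present), rigid and closed, 90 mm (x) by 100 mm (y) by 50 mm high, about 60 g, lying flat on the bench near its far edge; too wide to grip. Origin: centre of its underside, z up.
- carton1: Empty brown carton (two or three are present), rigid and closed, 90 mm (x) by 100 mm (y) by 50 mm high, about 60 g, lying flat on the bench near its far edge; too wide to grip. Origin: centre of its underside, z up.
- carton2: Empty brown carton (two or three are present), rigid and closed, 90 mm (x) by 100 mm (y) by 50 mm high, about 60 g, lying flat on the bench near its far edge; too wide to grip. Origin: centre of its underside, z up.
- spray: Bystander: plain white spray can, 58 mm diameter, 150 mm tall. Origin: centre of its underside.
- mug: Bystander: blue mug, 80 mm diameter, 85 mm tall. Origin: centre of its underside.
Not all that is in view belongs to the job. Of the things like the lid, leave any that is black or yellow; of the rest the larger one is meant.

How it is judged:
By the outcome, as a careful person would: the job done as asked, in the order asked, and still so for the second after the job is handed in, with the robot touching nothing.
Of solenoid0, solenoid1, solenoid2, solenoid3 only 2 to 4 are there at a start; the rules pass over those that are not, and their reading is None.
Of carton0, carton1, carton2 only 2 to 3 are there at a start; the rules pass over those that are not, and their reading is None.
At some moment in a run one of solenoid0, solenoid1, solenoid2, solenoid3, carton0, carton1, carton2 may be knocked a few centimetres aside while the robot is not near it.
It also fails if it takes over 210 s, if anything falls off the work surface, if the arm or the gripper's body presses on something with over 40 N, if the wrist force passes 120 N, or if a joint passes its speed limit or range.

## Robot

A 7-joint arm with a two-finger parallel gripper is mounted at the origin on the work surface. World frame = base frame: x ahead of the robot, y to its left, z up, the work surface at z = 0. Lengths are in m, angles in rad, forces in N, time in s.
With the tool pointing down it reaches from about 0.4 to 0.85 m from the base axis. Payload 4.5 kg.
Tool frame: the origin (TCP) lies midway between the tips of the shut fingers; the grasp point (between the pads) lies 19 mm behind it; z points along the fingers, y is the direction in which the jaws open and shut (so a half turn about z gives the same grasp; the last joint's range is limited). The gripper opens to 88 mm and grips with 3 to 60 N. Pads are 18 mm wide; open, the fingers measure 123 mm over their backs; the gripper's body (75 mm by 187 mm) begins 45 mm behind the grasp point.
Start: joints at [-1.094, 0.689, -0.195, 1.565, 0.157, 0.902, -0.215], TCP at [0.268, 0.565, 0.239] pointing down, gripper open.
Joint ranges: [-3.01, 3.01], [-0.46, 2.08], [-1.47, 1.51], [0.13, 2.56], [-1, 4.14], [0.04, 2.09], [-2.66, 2.66]. Speed limits (rad/s): [2.57, 2.57, 3.14, 3.14, 3.14, 3.14, 3.14].

## Interface

Orientations are given as [roll, pitch, yaw] about the fixed x, y, z axes, in that order (R = Rz(yaw) Ry(pitch) Rx(roll)).
In Python, from rig import arm, cams, workorder, spotter gives the robot as it stands.
- The arm moves only by the tool play_rows, never from a script. Its argument "steps" is a list of rows, each a list of 3 entries, a list of its own where there are three numbers: the shift along the world's x, y, z in m, then the turn about the world's z in degrees, then the opening in per cent of the stroke, from 0 (shut) to 100 (fully open). In form: [[[dx, dy, dz], turn, fingers], ...]. A call has 1 to 12 rows; each row is the pose to reach, as a shift and turn from the pose commanded when the call began; what a row does not reach only later rows make up. A row lasts 1/10 s, in which the tool goes at most 50 mm and 8.59 degrees, less where a joint would pass 70% of its speed; a pose out of reach is approached as far as the arm can. A call with a gripper value outside its range is refused whole. The fingers move at their own pace and stop on an object; "squeeze" is the grip in N (left out, the last holds). Time passes only in rows, so rows that repeat a pose let the fingers close. It gives the time, the measured TCP pose, the force and the opening at its end, in the units of the state.
- arm.observe(): the state, without advancing time (a new reading comes with each control period).
- cams.get_image(name): name is "scene" or "top"; returns a dict with "frame" (420x560x3 uint8, red, green, blue), "depth" (420x560 float32, m along the optical axis (not along the pixel's ray), 0 where there is no reading), "camera_matrix" (3x3 intrinsics, pixels), "world_from_camera" (4x4, takes a point from camera to world coordinates). Camera axes: x right, y up, looking along -z (the intrinsics and any distortion apply to the point x, -y, -z); pixel columns grow to the right and rows downward; lengths in m; the calibration is good to about 2 mm. A picture is of the moment at which its call begins.
- workorder.finish_job(): hands the job in, once; it reports no verdict.
Trained networks look in a picture, given as the dict that the camera call returned (one of the last four; its "shot" number tells which), for a name from the list of things; names that differ only in an ending like _2 or _b are one class to them, and where a whole thing is asked for, a point or a joint stands for the part that bears it (a point fixed in the world has none). Each returns a list of dicts, best first, with "conf" (0 to 1); they miss things now and then, are a little off and sometimes report something else, mostly with a low value. They report only what shows in the picture. A call takes as long as a camera call. They do not tell look-alikes from the thing itself.
- spotter.regions_of(picture, query): "region" (420x560 bool, what is visible of it) and "centre" ([column, row] in pixels, amid what is visible of it).
The state is a dict: "time": time; "joint_positions": joint angles; "joint_velocities": joint speeds; "tau": joint torques, N m; "position": TCP position; "tool_rot": TCP orientation; "wrist_force": force on the tool from outside, world axes, zero at the start; "moment": the same for the moment, N m; "width": finger opening in m.
Only numpy, scipy, OpenCV 4.12 (cv2) and the standard library are available. Lean on these libraries where they do the work, as an engineer would, in place of code of your own. Each camera call takes 0.05 s, during which the arm holds its last target.

## Working session

There is one attempt and no reset: what is moved stays moved. The work goes in short steps, Python scripts to look and compute and a tool call to move; the robot and the scene stay as the last step left them, time stands still between calls to the robot, and variables do not carry over. Pictures are saved under pics/ and viewed, and the job is handed in when it is done.

Besides the shell and the picture viewer there is one more tool, called after "Emit:" as name(argument=value, ...) on one line, values as JSON. play_rows: Moves the arm, as the interface text tells. Its arguments: {"type":"object","properties":{"steps":{"type":"array","items":{"type":"array"}},"squeeze":{"type":"number"}},"required":["steps"]}

```bash
mkdir -p pics; ls; cat > h.py <<'E'
import numpy as np, cv2
from rig import arm, cams, workorder, spotter
def shot(name, fn=None):
    p=cams.get_image(name)
    if fn: cv2.imwrite('pics/'+fn, p['frame'][:,:,::-1])
    return p
def world(p):
    K=np.array(p['camera_matrix']);T=np.array(p['world_from_camera']);d=p['depth']
    v,u=np.mgrid[0:d.shape[0],0:d.shape[1]]
    x=(u-K[0,2])/K[0,0]*d; y=(v-K[1,2])/K[1,1]*d
    P=np.stack([x,-y,-d],-1)@T[:3,:3].T+T[:3,3]
    P[d==0]=np.nan
    return P
E
python3 - <<'E'
from h import *
s=arm.observe(); print({k:np.round(v,3) for k,v in s.items()})
for n in ['top','scene']:
    p=shot(n,n+'0.png'); print(p.keys(),p['camera_matrix'],np.round(p['world_from_camera'],3))
    W=world(p)
    for q in ['canister','lid','solenoid0','carton0','spray','mug','tote','slot']:
        for r in spotter.regions_of(p,q):
            m=r['region']; print(n,q,round(r['conf'],2),np.round(r['centre']),m.sum(),np.round(np.nanmedian(W[m],0),3), np.round(np.nanpercentile(W[m][:,2],95),3))
E
```

```text
pics
{'time': np.float64(0.0), 'joint_positions': array([-1.094,  0.69 , -0.194,  1.566,  0.157,  0.902, -0.215]), 'joint_velocities': array([ 0.001, -0.001,  0.001,  0.001,  0.001,  0.   ,  0.   ]), 'tau': array([-0.0000e+00, -5.2756e+01, -1.2670e+00, -1.5343e+01, -5.3000e-02,
        7.0000e-03,  0.0000e+00]), 'position': array([0.268, 0.564, 0.238]), 'tool_rot': array([-3.14 ,  0.   ,  2.699]), 'wrist_force': array([ 0.429,  0.728, -0.903]), 'moment': array([-0.022,  0.015, -0.008]), 'width': np.float64(0.088)}
dict_keys(['frame', 'depth', 'camera_matrix', 'world_from_camera', 'shot']) [[418.01002115   0.         283.03694114]
 [  0.         418.01002115 212.81019648]
 [  0.           0.           1.        ]] [[-0.029  0.997 -0.076  0.4  ]
 [-0.999 -0.027  0.021  0.128]
 [ 0.019  0.077  0.997  1.242]
 [ 0.     0.     0.     1.   ]]
top canister 0.72 [440. 224.] 5312 [ 0.445 -0.355  0.108] 0.127
top canister 0.34 [322. 168.] 1119 [ 0.617 -0.006  0.051] 0.055
top lid 0.9 [197. 310.] 1402 [0.227 0.354 0.007] 0.036
top lid 0.7 [264. 170.] 1228 [0.621 0.162 0.007] 0.036
top lid 0.6 [2
[... 1443 characters left out ...]
  0.052] 0.085
scene solenoid0 0.63 [242. 230.] 295 [0.434 0.023 0.038] 0.085
scene carton0 0.8 [266. 313.] 1672 [ 0.654 -0.149  0.051] 0.055
scene carton0 0.56 [288. 271.] 1498 [ 0.629 -0.015  0.051] 0.055
scene carton0 0.21 [304. 179.] 1583 [0.442 0.308 0.011] 0.049
scene spray 0.88 [368. 188.] 862 [0.658 0.316 0.104] 0.153
scene spray 0.65 [151. 308.] 7173 [ 0.427 -0.325  0.107] 0.127
scene mug 0.86 [206. 362.] 1448 [ 0.628 -0.33   0.043] 0.087
scene mug 0.54 [148. 310.] 7031 [ 0.427 -0.325  0.107] 0.127
scene tote 0.91 [379. 352.] 28303 [ 0.891  0.046 -0.162] -0.066
scene tote 0.51 [145. 311.] 7096 [ 0.427 -0.325  0.107] 0.127
scene slot 0.71 [149. 312.] 7003 [ 0.427 -0.325  0.107] 0.127
```

View pics/top0.png

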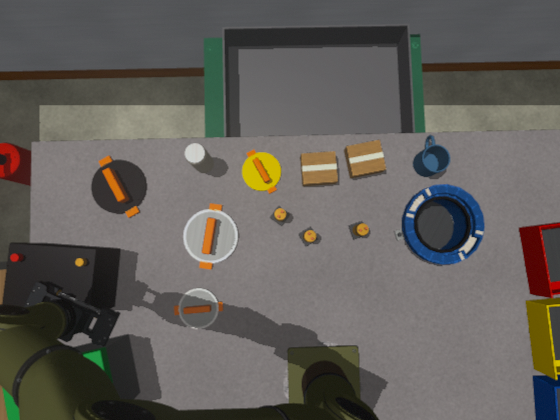

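View pics/scene0.png

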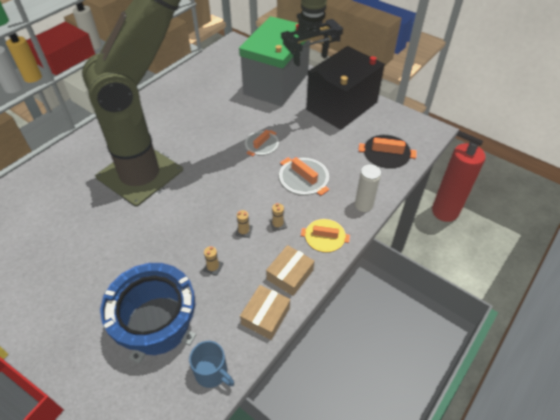

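The lid candidates in the top view are black (118,187), yellow (261,171), plain aluminium large (210,236) and plain aluminium small (198,309). The large plain one at (210,236) fits. There are three solenoids, at (280,214), (310,236) and (362,230), and two cartons, at (320,168) and (366,158). Next I'll enlarge the view to confirm these and measure them.

```bash
python3 - <<'E'
from h import *
p=shot('top'); f=p['frame'][:,:,::-1]
a=cv2.resize(f[130:330,80:280],(400,400),interpolation=cv2.INTER_CUBIC)
b=cv2.resize(f[175:275,392:492],(400,400),interpolation=cv2.INTER_CUBIC)
cv2.imwrite('pics/crop1.png',np.hstack([a,b]))
W=world(p)
print('bench z',np.nanmedian(W[255:300,300:400,2]))
fr=p['frame'].astype(int)
# lid: points z 0.003..0.015 near, fit circle centre
def lidfit(c):
    d=np.hypot(W[...,0]-c[0],W[...,1]-c[1])
    bar=(d<0.075)&(W[...,2]>0.03)&(W[...,2]<0.06)
    Q=W[bar][:,:2]; r=cv2.minAreaRect(Q.astype(np.float32)*1000); print('bar',r, bar.sum(), np.median(W[bar][:,2]))
    org=(fr[...,0]>170)&(fr[...,1]<140)&(fr[...,2]<90)
    lug=(d>0.07)&(d<0.12)&org
    L=W[lug]; 
    an=np.degrees(np.arctan2(L[:,1]-c[1],L[:,0]-c[0])); print('lug',len(L),np.round(np.median(an[an%360<180]) if 1 else 0,1),[np.round(an,0).tolist()][:1])
    al=(d<0.1)&(W[...,2]>0.004)&(W[...,2]<0.02)
    cc=cv2.minEnclosingCircle((W[al][:,:2]*1000).astype(np.float32)); print('disc',cc,al.sum(),W[al][:,:2].mean(0))
for c in [(0.433,0.313),(0.227,0.354)]: lidfit(c)
for c in [(0.483,0.111),(0.422,0.033),(0.438,-0.11)]:
    d=np.hypot(W[...,0]-c[0],W[...,1]-c[1])
    t=(d<0.035)&(W[...,2]>0.07)
    print('sol',W[t].mean(0).round(4),cv2.minEnclosingCircle((W[t][:,:2]*1000).astype(np.float32)),t.sum())
    ft=(d<0.05)&(W[...,2]>0.004)&(W[...,2]<0.015); print(ft.sum(), cv2.minAreaRect((W[ft][:,:2]*1000).astype(np.float32)) if ft.sum()>5 else '')
for c in [(0.644,-0.141),(0.618,-0.005)]:
    d=np.hypot(W[...,0]-c[0],W[...,1]-c[1])
    t=(d<0.08)&(W[...,2]>0.04)&(W[...,2]<.06); print('carton',cv2.minAreaRect((W[t][:,:2]*1000).astype(np.float32)))
for nm,c in [('spray',(0.64,0.325)),('mug',(0.638,-0.339))]:
    d=np.hypot(W[...,0]-c[0],W[...,1]-c[1]); t=(d<.06)&(W[...,2]>.07); print(nm,cv2.minEnclosingCircle((W[t][:,:2]*1000).astype(np.float32)))
# canister
d=np.hypot(W[...,0]-.445,W[...,1]+.355)
t=(d<.13)&(W[...,2]>.119)&(W[...,2]<.135)
Q=W[t][:,:2]; print('collar',Q.min(0),Q.max(0),cv2.minEnclosingCircle((Q*1000).astype(np.float32)), np.median(W[t][:,2]))
c=np.array(cv2.minEnclosingCircle((Q*1000).astype(np.float32))[0])/1000
wh=(fr.min(-1)>150)&(d<.14)
L=W[wh]; r=np.hypot(*(L[:,:2]-c).T); an=np.degrees(np.arctan2(L[:,1]-c[1],L[:,0]-c[0]))
for i in np.argsort(an): print('%.0f/%.0f/%.0f'%(an[i],r[i]*1000,L[i,2]*1000),end=' ')
E
```

```text
bench z 0.0009629691663100015
bar ((433.2494812011719, 315.86700439453125), (24.299991607666016, 103.75198364257812), 79.50265502929688) 331 0.04766474275722876
lug 141 164.2 [[2.0, 0.0, 2.0, 0.0, -1.0, -3.0, -5.0, -7.0, -9.0, -11.0, -12.0, -14.0, 2.0, 0.0, -2.0, -3.0, -5.0, -7.0, -9.0, -11.0, -12.0, -15.0, -16.0, -18.0, 5.0, 3.0, 1.0, -1.0, -4.0, -5.0, -7.0, -9.0, -11.0, -13.0, -15.0, -16.0, -19.0, 5.0, 2.0, 1.0, -1.0, -3.0, -5.0, -8.0, -9.0, -11.0, -13.0, -16.0, -17.0, -19.0, 5.0, 3.0, 1.0, -1.0, -4.0, -6.0, -8.0, -9.0, -12.0, -14.0, -16.0, -18.0, -1.0, -4.0, -12.0, -14.0, -16.0, -18.0, 155.0, 157.0, 159.0, 160.0, 156.0, 158.0, 159.0, 161.0, 163.0, 165.0, 167.0, 169.0, 171.0, 173.0, 175.0, 178.0, 157.0, 158.0, 160.0, 162.0, 164.0, 166.0, 168.0, 169.0, 172.0, 173.0, 176.0, 177.0, 155.0, 157.0, 160.0, 160.0, 162.0, 165.0, 166.0, 168.0, 170.0, 172.0, 173.0, 175.0, 178.0, 156.0, 158.0, 160.0, 161.0, 163.0, 165.0, 167.0, 168.0, 170.0, 172.0, 174.0, 176.0, 178.0, 156.0, 159.0, 160.0, 162.0, 163.0, 165.0, 167.0, 169.0, 171.0, 173.0, 174.0, 176.0, 165.0, 167.0, 168.0, 171.0, 173.0, 174.0, 
[... 982 characters left out ...]
455167770385742) 119
150 ((437.59716796875, -113.28858947753906), (88.30789184570312, 91.78575134277344), 76.2822494506836)
carton ((646.448486328125, -143.97738647460938), (91.18352508544922, 101.5895004272461), 9.570810317993164)
carton ((620.7867431640625, -6.286952972412109), (90.56996154785156, 100.25799560546875), 2.5266284942626953)
spray ((648.113037109375, 331.55572509765625), 28.901809692382812)
mug ((644.1331787109375, -331.1341247558594), 51.28166961669922)
collar [ 0.33821183 -0.43947518] [ 0.55207108 -0.22515783] ((444.7807312011719, -331.1087646484375), 109.2630844116211) 0.1250291529475125
  return _methods._mean(a, axis=axis, dtype=dtype,
  ret = ret.dtype.type(ret / rcount)
```

View pics/crop1.png

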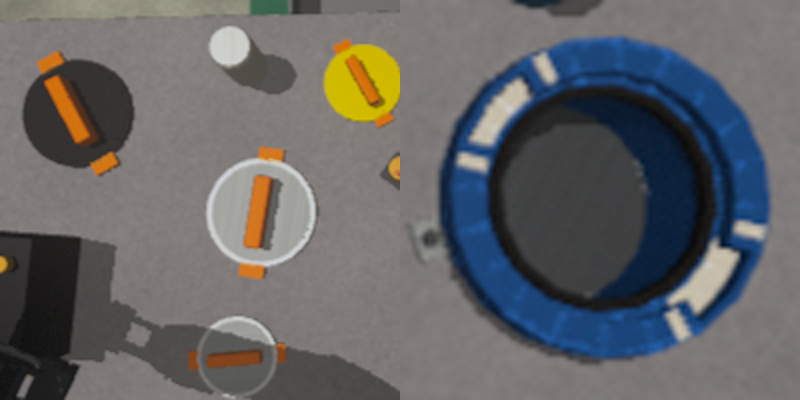

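```bash
python3 - <<'E'
from h import *
p=shot('top'); q=shot('scene'); W=world(p); f=p['frame']; fr=f.astype(int)
ims=[]
for c in [(0.487,0.111),(0.424,0.0295),(0.438,-0.117)]:
    d=np.hypot(W[...,0]-c[0],W[...,1]-c[1])
    t=np.argwhere(d<0.03).mean(0).astype(int)
    k=f[t[0]-14:t[0]+14,t[1]-14:t[1]+14,::-1]; ims.append(cv2.resize(k,(260,260),interpolation=cv2.INTER_CUBIC))
    m=((d<0.042)&(W[...,2]>0.0045)) 
    b=np.median(fr[(d>.06)&(d<.09)].sum(-1)); print(b)
    m2=(d<0.036)&((W[...,2]>0.005))
    print(m2.sum(),cv2.minAreaRect((W[m2][:,:2]*1000).astype(np.float32)))
W2=world(q);g=q['frame']
ims2=[]
for c in [(0.487,0.111),(0.424,0.0295),(0.438,-0.117)]:
    d=np.hypot(W2[...,0]-c[0],W2[...,1]-c[1]); t=np.argwhere((d<0.025)&(W2[...,2]>.02)).mean(0).astype(int)
    k=g[t[0]-20:t[0]+20,t[1]-20:t[1]+20,::-1]; ims2.append(cv2.resize(k,(260,260),interpolation=cv2.INTER_CUBIC))
cv2.imwrite('pics/sol1.png',np.vstack([np.hstack(ims),np.hstack(ims2)]))
for n,P in (('top',W),):
    hi=(P[...,2]>.06); print('box heights', np.nanpercentile(P[245:310,0:120,2],[50,90,99]), np.nanmin(P[250:300,30:110],axis=(0,1)),np.nanmax(P[250:300,30:110],axis=(0,1)))
E
```

```text
377.0
222 ((486.3659973144531, 112.14199829101562), (57.512027740478516, 61.0477409362793), 5.708881378173828)
375.0
227 ((425.2025451660156, 28.358509063720703), (62.301395416259766, 56.150611877441406), 88.4043960571289)
370.0
255 ((440.0963134765625, -109.72352600097656), (59.80598449707031, 57.00380325317383), 17.548419952392578)
box heights [0.17013067 0.34568429 0.54526721] [0.26329325 0.55470963 0.05193365] [0.4052132  0.74817619 0.40065156]
```

View pics/sol1.png

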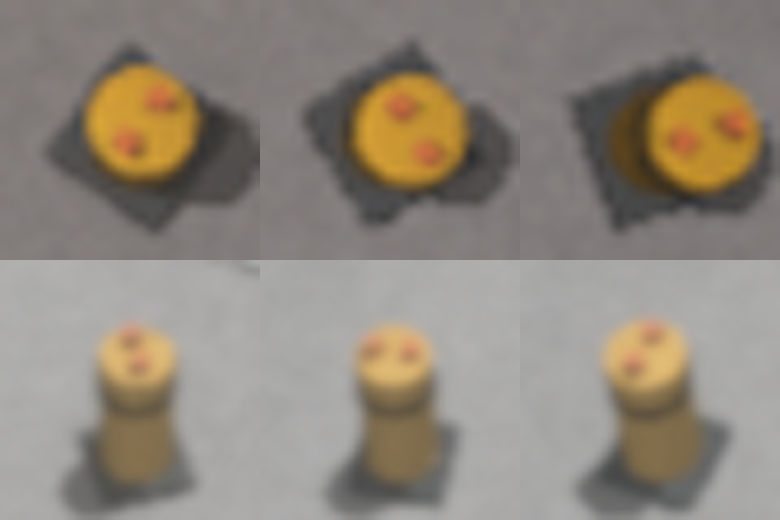

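Confirmed: the large plain aluminium lid is at (210,236). Solenoid foot yaws (mod 90) are about 54, 29 and 18 degrees. First I'll go above solenoid A at (0.487, 0.111).

Emit:
play_rows(steps=[[[0.02,-0.03,0.03],0,70],[[0.05,-0.08,0.05],-5,70],[[0.08,-0.13,0.05],-10.6,70],[[0.219,-0.453,0.03],-10.6,70],[[0.219,-0.453,0.03],-10.6,70],[[0.219,-0.453,0.03],-10.6,70],[[0.219,-0.453,0.0],-10.6,70],[[0.219,-0.453,0.0],-10.6,70],[[0.219,-0.453,0.0],-10.6,70],[[0.219,-0.453,0.0],-10.6,70],[[0.219,-0.453,0.0],-10.6,70],[[0.219,-0.453,0.0],-10.6,70]], squeeze=25)

```text
time: 2.25
position: [0.4879, 0.1068, 0.2381]
tool_rot: [-3.139, 0.001, 2.506]
wrist_force: [-0.5, 0.8, 0.4]
width: 0.0615
```

```bash
cat >> h.py <<'E'
def sols(p,W=None):
    W=world(p) if W is None else W
    out=[]
    for r in spotter.regions_of(p,'solenoid0'):
        m=r['region']; Q=W[m]; t=Q[(Q[:,2]>.07)&(Q[:,2]<.2)]
        if len(t)>10: out.append((round(r['conf'],2),np.round(t[:,:2].mean(0),4).tolist(),np.round((t[:,:2].max(0)+t[:,:2].min(0))/2,4).tolist(),len(t)))
    return out
E
python3 - <<'E'
from h import *
s=arm.observe(); print(s['time'],s['position'].round(4),np.degrees(s['tool_rot']).round(1),s['joint_positions'].round(2),s['width'])
p=shot('scene','s1.png'); print(sols(p)); t=shot('top','t1.png'); print(sols(t))
E
```

```text
2.25 [0.4879 0.1068 0.2381] [-1.799e+02  1.000e-01  1.436e+02] [-0.2   0.53 -0.17  1.94  0.14  0.69  0.48] 0.061522885426344924
[(0.91, [0.4903, 0.1113], [0.4884, 0.114], 107), (0.58, [0.4425, -0.117], [0.4404, -0.1152], 129), (0.53, [0.428, 0.0299], [0.4274, 0.0321], 112)]
[(0.47, [0.4384, -0.1168], [0.4388, -0.1175], 118)]
```

Emit:
play_rows(steps=[[[0,0,-0.05],0,70],[[0,0,-0.1],0,70],[[0,0,-0.14],0,70],[[0,0,-0.14],0,70],[[0,0,-0.14],0,70]])

```text
time: 2.95
position: [0.4865, 0.1132, 0.0992]
tool_rot: [3.142, -0.001, 2.516]
wrist_force: [0.3, -0.1, -0.1]
width: 0.0616
```

```bash
python3 - <<'E'
from h import *
for i in range(3):
  s=arm.observe(); print(s['time'],s['position'].round(4),np.degrees(s['tool_rot']).round(1),s['width'])
  p=shot('scene','s2.png')
print(sols(p))
cv2.imwrite('pics/s2c.png',cv2.resize(p['frame'][130:300,180:380,::-1],(800,680))[:600])
E
```

```text
2.95 [0.4865 0.1132 0.0992] [180.   -0.  144.2] 0.061581258797943725
3.0 [0.4876 0.1131 0.1003] [1.799e+02 1.000e-01 1.441e+02] 0.061158253416001195
3.05 [0.4881 0.113  0.1009] [1.798e+02 1.000e-01 1.441e+02] 0.06186693635597531
[(0.88, [0.4277, 0.029], [0.4265, 0.0304], 109), (0.81, [0.4421, -0.1165], [0.4402, -0.1145], 131), (0.55, [0.4908, 0.1114], [0.4899, 0.1131], 105)]
```

View pics/s2c.png

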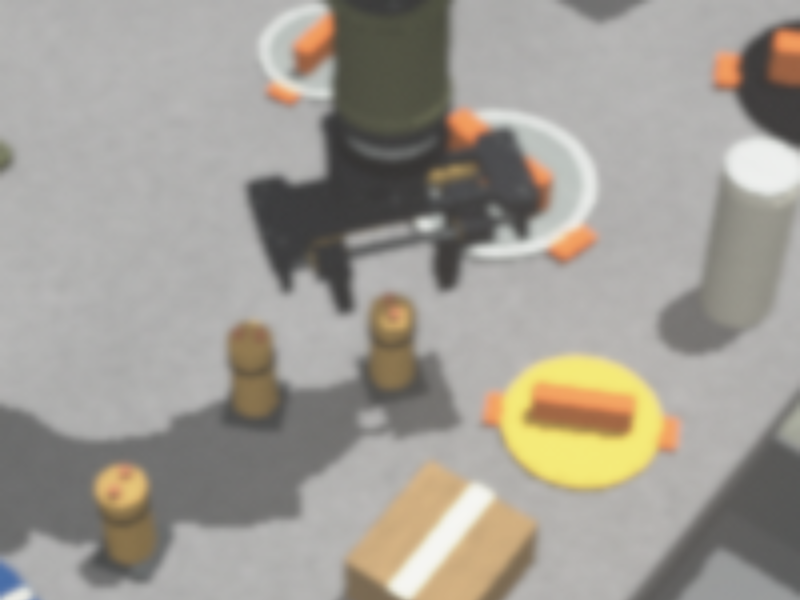

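The fingers straddle the solenoid at crop (392,315). I'll go down and grip.

Emit:
play_rows(steps=[[[0,-0.001,-0.043],0,70],[[0,-0.001,-0.043],0,70],[[0,-0.001,-0.043],0,0],[[0,-0.001,-0.043],0,0],[[0,-0.001,-0.043],0,0],[[0,-0.001,-0.043],0,0],[[0,-0.001,-0.043],0,0],[[0,-0.001,-0.043],0,0]])

```text
time: 3.95
position: [0.488, 0.1113, 0.0572]
tool_rot: [3.139, 0.002, 2.514]
wrist_force: [0.3, 0.1, 8.5]
width: 0.0331
```

Emit:
play_rows(steps=[[[0,0,0.05],0,0],[[0,0,0.1],0,0],[[0,0,0.15],0,0],[[0,0,0.17],-8,0],[[-0.042,-0.407,0.17],-54,0],[[-0.042,-0.407,0.17],-54,0],[[-0.042,-0.407,0.17],-54,0],[[-0.042,-0.407,0.17],-54,0],[[-0.042,-0.407,0.17],-54,0],[[-0.042,-0.407,0.17],-54,0],[[-0.042,-0.407,0.17],-54,0],[[-0.042,-0.407,0.17],-54,0]])

```text
time: 5.15
position: [0.4446, -0.2887, 0.2259]
tool_rot: [-3.141, -0.001, 1.572]
wrist_force: [1.2, -0.1, -3.1]
width: 0.0334
```

Emit:
play_rows(steps=[[[0,0,0],0,0],[[0,0,0],0,0],[[0,0,0],0,0],[[0,0,0],0,0]])

```text
time: 5.55
position: [0.4461, -0.2851, 0.2257]
tool_rot: [-3.141, -0.001, 1.574]
wrist_force: [0.2, -0.3, -2.0]
width: 0.0332
```

```bash
python3 - <<'E'
from h import *
s=arm.observe(); print(s['time'],s['position'].round(4),np.degrees(s['tool_rot']).round(1),s['width'],s['joint_positions'].round(2))
p=shot('scene','s3.png');t=shot('top','t3.png'); print(sols(t))
a=cv2.resize(p['frame'][200:400,40:300,::-1],(400,308)); b=cv2.resize(t['frame'][130:330,300:500,::-1],(400,400))
cv2.imwrite('pics/c3.png',np.hstack([cv2.copyMakeBorder(a,0,92,0,0,cv2.BORDER_CONSTANT),b]))
E
```

```text
5.55 [ 0.4461 -0.2851  0.2257] [-1.80e+02 -1.00e-01  9.02e+01] 0.033243084577743984 [ 0.46  0.58  0.03  1.87 -0.03  0.69  0.51]
[(0.71, [0.4234, 0.0301], [0.4235, 0.0287], 111), (0.7, [0.4386, -0.1154], [0.4388, -0.116], 105), (0.68, [0.4459, -0.2734], [0.4473, -0.2796], 146)]
```

View pics/c3.png

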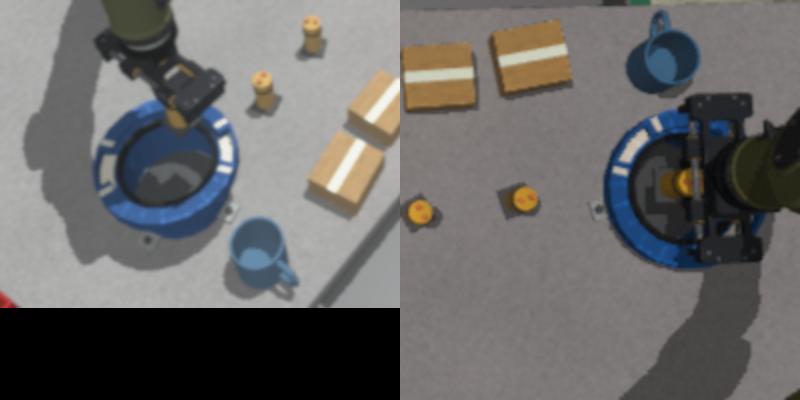

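Emit:
play_rows(steps=[[[-0.001,-0.011,0],0,0],[[-0.001,-0.011,0],0,0],[[-0.001,-0.011,-0.04],0,0],[[-0.001,-0.011,-0.08],0,0],[[-0.001,-0.011,-0.11],0,0],[[-0.001,-0.011,-0.135],0,0],[[-0.001,-0.011,-0.15],0,0],[[-0.001,-0.011,-0.159],0,0],[[-0.001,-0.011,-0.159],0,0],[[-0.001,-0.011,-0.159],0,0]])

```text
time: 6.7
position: [0.4451, -0.2986, 0.0673]
tool_rot: [3.141, 0.001, 1.571]
wrist_force: [0.1, -0.2, -2.4]
width: 0.033
```

Emit:
play_rows(steps=[[[0,0,0],0,54],[[0,0,0],0,54],[[0,0,0],0,54],[[0,0,0],0,54],[[0,0,0.02],0,54],[[0,0,0.05],0,54],[[0,0,0.1],0,54],[[0,0,0.15],0,54],[[0,0,0.17],0,54]])

```text
time: 7.6
position: [0.4464, -0.2993, 0.2414]
tool_rot: [3.135, 0.004, 1.571]
wrist_force: [0.2, -0.7, -0.3]
width: 0.0478
```

Emit:
play_rows(steps=[[[-0.01,0.15,0],0,70],[[-0.01,0.15,0],0,70],[[-0.01,0.15,0],8,70],[[-0.01,0.15,0],18,70],[[-0.01,0.18,0],18,70],[[-0.007,0.181,0],18,70],[[-0.007,0.181,0],18,70]])

```text
time: 8.3
position: [0.4382, -0.1168, 0.237]
tool_rot: [3.141, 0.0, 1.887]
wrist_force: [0.7, -0.7, -0.3]
width: 0.0615
```

```bash
python3 - <<'E'
from h import *
s=arm.observe(); print(s['time'],s['position'].round(4),np.degrees(s['tool_rot']).round(1),s['width'],s['joint_positions'].round(2))
p=shot('scene','s4.png');t=shot('top','t4.png'); print(sols(t),sols(p))
a=cv2.resize(p['frame'][200:400,40:300,::-1],(400,308)); b=cv2.resize(t['frame'][130:330,300:500,::-1],(400,400))
cv2.imwrite('pics/c4.png',np.hstack([cv2.copyMakeBorder(a,0,92,0,0,cv2.BORDER_CONSTANT),b]))
E
```

```text
8.3 [ 0.4382 -0.1168  0.237 ] [180.    0.  108.1] 0.06151375586597199 [ 0.19  0.47 -0.04  2.07  0.03  0.6   0.44]
[(0.65, [0.4237, 0.0294], [0.4235, 0.0289], 116), (0.49, [0.4382, -0.1159], [0.4388, -0.1166], 113), (0.28, [0.4852, -0.3888], [0.4708, -0.3572], 909)] [(0.66, [0.4274, 0.0301], [0.4246, 0.0316], 117), (0.66, [0.454, -0.2989], [0.4744, -0.3064], 187), (0.6, [0.4435, -0.1177], [0.4416, -0.1165], 114)]
```

View pics/c4.png

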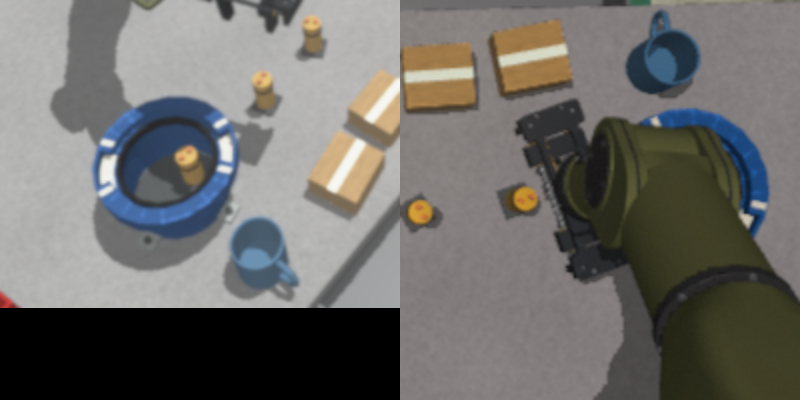

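The first one stands in the canister. Solenoid C is next, and I'm already above it.

Emit:
play_rows(steps=[[[0.001,0,-0.05],0,70],[[0.001,0,-0.1],0,70],[[0.001,0,-0.15],0,70],[[0.001,0,-0.181],0,70],[[0.001,0,-0.181],0,70],[[0.001,0,-0.181],0,0],[[0.001,0,-0.181],0,0],[[0.001,0,-0.181],0,0],[[0.001,0,-0.181],0,0],[[0.001,0,-0.181],0,0],[[0.001,0,-0.181],0,0]])

```text
time: 9.6
position: [0.4392, -0.1176, 0.0571]
tool_rot: [3.14, 0.001, 1.885]
wrist_force: [-1.0, -0.1, 9.6]
width: 0.0334
```

Emit:
play_rows(steps=[[[0,0,0.05],0,0],[[0,0,0.1],0,0],[[0,0,0.15],0,0],[[0,0,0.175],8,0],[[0.037,-0.233,0.175],42,0],[[0.037,-0.233,0.175],42,0],[[0.037,-0.233,0.175],42,0],[[0.037,-0.233,0.175],42,0],[[0.037,-0.233,0.175],42,0],[[0.037,-0.233,0.175],42,0],[[0.037,-0.233,0.175],42,0],[[0.037,-0.233,0.175],42,0]])

```text
time: 10.8
position: [0.4756, -0.3483, 0.2308]
tool_rot: [3.141, -0.001, 2.62]
wrist_force: [0.3, -0.2, -1.7]
width: 0.0331
```

Emit:
play_rows(steps=[[[0,0,-0.04],0,0],[[0,0,-0.08],0,0],[[0,0,-0.11],0,0],[[0,0,-0.135],0,0],[[0,0,-0.152],0,0],[[0,0,-0.164],0,0],[[0,0,-0.164],0,0],[[0,0,-0.164],0,0]])

```text
time: 11.6
position: [0.4766, -0.3498, 0.0676]
tool_rot: [-3.141, 0.002, 2.62]
wrist_force: [0.5, 0.4, 0.1]
width: 0.0332
```

Emit:
play_rows(steps=[[[0,0,0],0,54],[[0,0,0],0,54],[[0,0,0],0,54],[[0,0,0],0,54],[[0,0,0.02],0,54],[[0,0,0.05],0,54],[[0,0,0.1],0,54],[[0,0,0.15],0,54],[[0,0,0.17],-8,54]])

```text
time: 12.5
position: [0.4776, -0.351, 0.2415]
tool_rot: [3.14, 0.007, 2.476]
wrist_force: [0.3, -0.5, -0.6]
width: 0.0478
```

Emit:
play_rows(steps=[[[-0.05,0.38,0],-23,70],[[-0.05,0.38,0],-23,70],[[-0.05,0.38,0],-23,70],[[-0.05,0.38,0],-23,70],[[-0.05,0.38,0],-23,70],[[-0.05,0.38,0],-23,70],[[-0.05,0.38,0],-23,70],[[-0.05,0.38,0],-23,70],[[-0.05,0.38,0],-23,70],[[-0.05,0.38,0],-23,70]])

```text
time: 13.5
position: [0.4256, 0.0302, 0.2369]
tool_rot: [3.142, 0.0, 2.08]
wrist_force: [0.6, -0.6, 0.1]
width: 0.0617
```

```bash
python3 - <<'E'
from h import *
s=arm.observe(); print(s['time'],s['position'].round(4),np.degrees(s['tool_rot']).round(1),s['width'],s['joint_positions'].round(2))
p=shot('scene','s5.png');t=shot('top','t5.png'); print(sols(t),sols(p))
a=cv2.resize(p['frame'][200:400,40:300,::-1],(400,308)); b=cv2.resize(t['frame'][130:330,300:500,::-1],(400,400))
cv2.imwrite('pics/c5.png',np.hstack([cv2.copyMakeBorder(a,0,92,0,0,cv2.BORDER_CONSTANT),b]))
E
```

```text
13.5 [0.4256 0.0302 0.2369] [180.    0.  119.1] 0.061668133526335905 [-0.1   0.44 -0.11  2.14  0.09  0.56  0.23]
[(0.81, [0.4799, -0.3504], [0.4759, -0.3369], 144), (0.65, [0.4189, 0.0408], [0.4196, 0.0389], 18), (0.58, [0.4466, -0.294], [0.4464, -0.2861], 145), (0.28, [0.4451, -0.3333], [0.4453, -0.3306], 3447)] [(0.68, [0.451, -0.298], [0.4478, -0.2971], 171), (0.55, [0.4274, 0.0295], [0.4254, 0.0313], 110)]
```

View pics/c5.png

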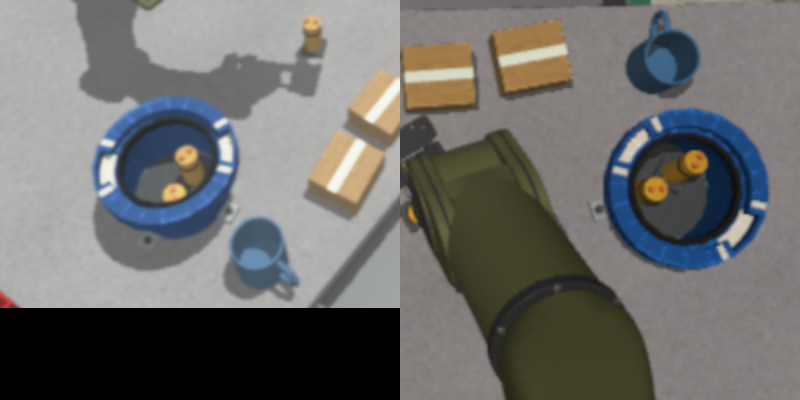

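Two are in and upright. Now solenoid B.

Emit:
play_rows(steps=[[[-0.001,0,-0.05],0,70],[[-0.001,0,-0.1],0,70],[[-0.001,0,-0.15],0,70],[[-0.001,0,-0.181],0,70],[[-0.001,0,-0.181],0,70],[[-0.001,0,-0.181],0,0],[[-0.001,0,-0.181],0,0],[[-0.001,0,-0.181],0,0],[[-0.001,0,-0.181],0,0],[[-0.001,0,-0.181],0,0],[[-0.001,0,-0.181],0,0]])

```text
time: 14.8
position: [0.4249, 0.0294, 0.0556]
tool_rot: [3.141, 0.0, 2.076]
wrist_force: [-1.3, 1.0, -1.5]
width: 0.0335
```

Emit:
play_rows(steps=[[[0,0,0.05],0,0],[[0,0,0.1],0,0],[[0,0,0.15],0,0],[[0,0,0.175],-8,0],[[-0.011,-0.3795,0.175],-89,0],[[-0.011,-0.3795,0.175],-89,0],[[-0.011,-0.3795,0.175],-89,0],[[-0.011,-0.3795,0.175],-89,0],[[-0.011,-0.3795,0.175],-89,0],[[-0.011,-0.3795,0.175],-89,0],[[-0.011,-0.3795,0.175],-89,0],[[-0.011,-0.3795,0.175],-89,0]])

```text
time: 16.0
position: [0.4117, -0.3541, 0.2303]
tool_rot: [-3.141, 0.001, 0.726]
wrist_force: [0.3, 0.1, -2.4]
width: 0.0333
```

```bash
python3 - <<'E'
from h import *
s=arm.observe(); print(s['time'],s['position'].round(4),np.degrees(s['tool_rot']).round(1),s['width'],s['joint_positions'].round(2))
E
```

```text
16.0 [ 0.4117 -0.3541  0.2303] [-1.80e+02  1.00e-01  4.16e+01] 0.03329506426759326 [ 0.85  0.61 -0.36  1.82  0.3   0.77 -0.51]
```

Emit:
play_rows(steps=[[[0,0,0],-8,0],[[0,0,0],-11.5,0],[[0,0,0],-11.5,0],[[0,0,0],-11.5,0]])

```text
time: 16.4
position: [0.4134, -0.3491, 0.2305]
tool_rot: [-3.14, 0.0, 0.539]
wrist_force: [0.1, 0.3, -2.4]
width: 0.0331
```

Emit:
play_rows(steps=[[[0,-0.001,-0.04],0,0],[[0,-0.001,-0.08],0,0],[[0,-0.001,-0.11],0,0],[[0,-0.001,-0.135],0,0],[[0,-0.001,-0.152],0,0],[[0,-0.001,-0.164],0,0],[[0,-0.001,-0.164],0,0],[[0,-0.001,-0.164],0,0]])

```text
time: 17.2
position: [0.4135, -0.3504, 0.0668]
tool_rot: [-3.141, 0.0, 0.538]
wrist_force: [-0.9, -0.0, -1.7]
width: 0.0332
```

Emit:
play_rows(steps=[[[0,0,0],0,54],[[0,0,0],0,54],[[0,0,0],0,54],[[0,0,0],0,54],[[0,0,0.02],0,54],[[0,0,0.05],0,54],[[0,0,0.1],0,54],[[0,0,0.15],0,54],[[0,0,0.17],0,54]])

```text
time: 18.1
position: [0.4157, -0.3517, 0.2414]
tool_rot: [3.135, -0.003, 0.537]
wrist_force: [0.9, -0.7, 0.9]
width: 0.0475
```

Emit:
play_rows(steps=[[[0,0.3,0.02],90,60],[[0,0.3,0.02],90,60],[[0,0.3,0.02],90,60],[[0,0.3,0.02],90,60],[[0,0.3,0.02],90,60],[[0,0.3,0.02],90,60],[[0,0.3,0.02],90,60],[[0,0.3,0.02],90,60],[[0,0.3,0.02],90,60],[[0,0.3,0.02],90,60],[[0,0.3,0.02],90,60],[[0,0.3,0.02],90,60]])

```text
time: 19.3
position: [0.4137, -0.0507, 0.2568]
tool_rot: [3.141, -0.0, 2.108]
wrist_force: [0.5, -0.9, -0.3]
width: 0.0526
```

```bash
python3 - <<'E'
from h import *
s=arm.observe(); print(s['time'],s['position'].round(4),np.degrees(s['tool_rot']).round(1),s['width'],s['joint_positions'].round(2))
p=shot('scene','s6.png');t=shot('top','t6.png'); print(sols(t),sols(p))
cv2.imwrite('pics/c6.png',np.vstack([cv2.resize(p['frame'],(400,300)),cv2.resize(t['frame'],(400,300))])[:,:,::-1])
cv2.imwrite('pics/c6b.png',cv2.resize(t['frame'][170:280,380:500,::-1],(720,660))[:600])
E
```

```text
19.3 [ 0.4137 -0.0507  0.2568] [180.   -0.  120.8] 0.05259857232202372 [ 0.55  0.48 -0.8   2.11  0.51  0.74 -0.04]
[(0.56, [0.4639, -0.3559], [0.4645, -0.3457], 152), (0.44, [0.4078, -0.3511], [0.4084, -0.353], 130)] [(0.72, [0.4143, -0.353], [0.422, -0.3522], 209), (0.6, [0.4515, -0.2979], [0.4492, -0.2967], 170), (0.46, [0.4692, -0.3577], [0.467, -0.3577], 179)]
```

View pics/c6.png

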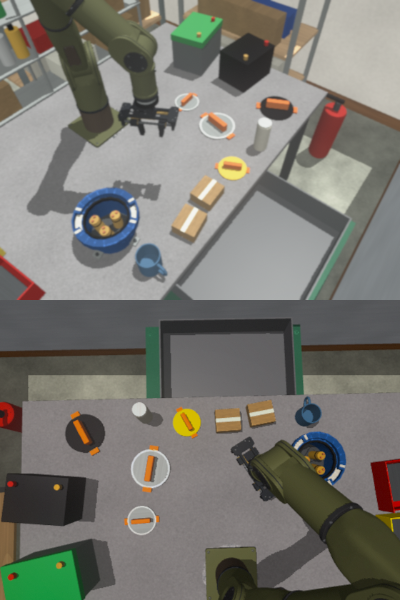

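View pics/c6b.png

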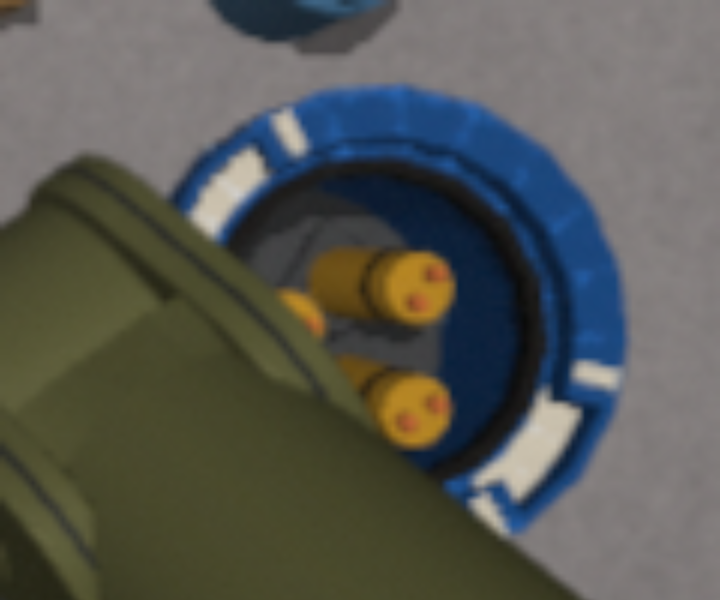

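All three are inside and upright. Now I'll measure the lid again and fit the canister centre and slot direction more carefully.

```bash
python3 - <<'E'
from h import *
from scipy.optimize import least_squares
for n,fn in(('top','t7.png'),('scene','s7.png')):
    p=shot(n,fn); W=world(p); fr=p['frame'].astype(int)
    c=np.array([.433,.315]); d=np.hypot(W[...,0]-c[0],W[...,1]-c[1])
    bar=(d<0.075)&(W[...,2]>0.042)&(W[...,2]<0.06)
    r=cv2.minAreaRect((W[bar][:,:2]*1000).astype(np.float32)); print(n,'bar',np.round(r[0],1),np.round(r[1],1),round(r[2],1))
    org=(fr[...,0]>150)&(fr[...,1]<.6*fr[...,0])&(fr[...,2]<.45*fr[...,0])
    L=W[(d>0.08)&(d<0.105)&org][:,:2]-c; s=L[:,0]>0
    a,b=L[s].mean(0),L[~s].mean(0); print('lugs',np.round(a+c,4),np.round(b+c,4),'mid',np.round((a+b)/2+c,4),'ang',np.degrees(np.arctan2(*(a-b)[::-1])))
    # canister: collar top edge, outer circle
    d=np.hypot(W[...,0]-.445,W[...,1]+.332)
    wh=(fr.min(-1)>130)&(d<.12)&(d>.08)&(fr.max(-1)-fr.min(-1)<45)
    sl=W[wh&(W[...,2]<.1135)&(W[...,2]>.1)][:,:2]; ds=W[wh&(W[...,2]>.118)][:,:2]
    for nm,Q in(('slotfloor',sl),('dash',ds)):
        e=(Q-[.445,-.332])@[.65,.76]>0
        x,y=Q[e].mean(0),Q[~e].mean(0); print(nm,e.sum(),(~e).sum(),x.round(4),y.round(4),'mid',((x+y)/2).round(4),'ang',np.degrees(np.arctan2(*(x-y)[::-1])))
    # collar outer circle via top points
    m=(d<.13)&(W[...,2]>.119)&(W[...,2]<.132); Q=W[m][:,:2]
    an=np.degrees(np.arctan2(Q[:,1]+.332,Q[:,0]-.445))//5
    R=np.hypot(Q[:,0]-.445,Q[:,1]+.332)
    E=np.array([Q[an==k][np.argsort(R[an==k])[-3:]].mean(0) for k in np.unique(an) if (an==k).sum()>8])
    f=least_squares(lambda v:np.hypot(E[:,0]-v[0],E[:,1]-v[1])-v[2],[.445,-.332,.108],loss='soft_l1',f_scale=.001); print('circ',f.x.round(4),len(E))
E
```

```text
top bar [433.3 316.1] [ 24.1 103.4] 79.8
lugs [0.5188 0.301 ] [0.3464 0.3321] mid [0.4326 0.3166] ang -10.218391875070443
slotfloor 82 123 [ 0.5084 -0.2667] [ 0.3873 -0.3995] mid [ 0.4478 -0.3331] ang 47.63275868855965
dash 27 46 [ 0.532 -0.288] [ 0.3938 -0.3998] mid [ 0.4629 -0.3439] ang 38.97683289222996
circ [ 0.4451 -0.3301  0.107 ] 42
scene bar [436.4 318.9] [ 28.6 104.8] 80.0
lugs [nan nan] [nan nan] mid [nan nan] ang nan
slotfloor 143 149 [ 0.4987 -0.2545] [ 0.3798 -0.3926] mid [ 0.4393 -0.3236] ang 49.27787323441501
dash 107 102 [ 0.5023 -0.2597] [ 0.3927 -0.3973] mid [ 0.4475 -0.3285] ang 51.46132902775634
circ [ 0.4463 -0.3271  0.1076] 70<stdin>:10: RuntimeWarning: Mean of empty slice.
  ret = um.true_divide(
```

Emit:
play_rows(steps=[[[0.02,0.367,0],49,60],[[0.02,0.367,0],49,60],[[0.02,0.367,0],49,60],[[0.02,0.367,0],49,60],[[0.02,0.367,0],49,60],[[0.02,0.367,0],49,60],[[0.02,0.367,0],49,60],[[0.02,0.367,0],49,60],[[0.02,0.367,-0.04],49,60],[[0.02,0.367,-0.09],49,60],[[0.02,0.367,-0.14],49,60],[[0.02,0.367,-0.16],49,60]])

```text
time: 20.8
position: [0.4322, 0.3142, 0.0926]
tool_rot: [-3.136, -0.003, 2.963]
wrist_force: [0.4, -0.6, -0.2]
width: 0.0533
```

```bash
python3 - <<'E'
from h import *
p=shot('scene','s8.png')
s=arm.observe(); print(s['time'],s['position'].round(4),np.degrees(s['tool_rot']).round(1),s['width'],s['joint_positions'].round(2))
cv2.imwrite('pics/s8c.png',cv2.resize(p['frame'][90:240,220:420,::-1],(800,600)))
E
```

```text
20.85 [0.4317 0.3137 0.0914] [-179.6   -0.3  169.8] 0.05298871811385941 [-0.29  0.91 -0.74  1.93  0.95  0.71 -0.23]
```

View pics/s8c.png

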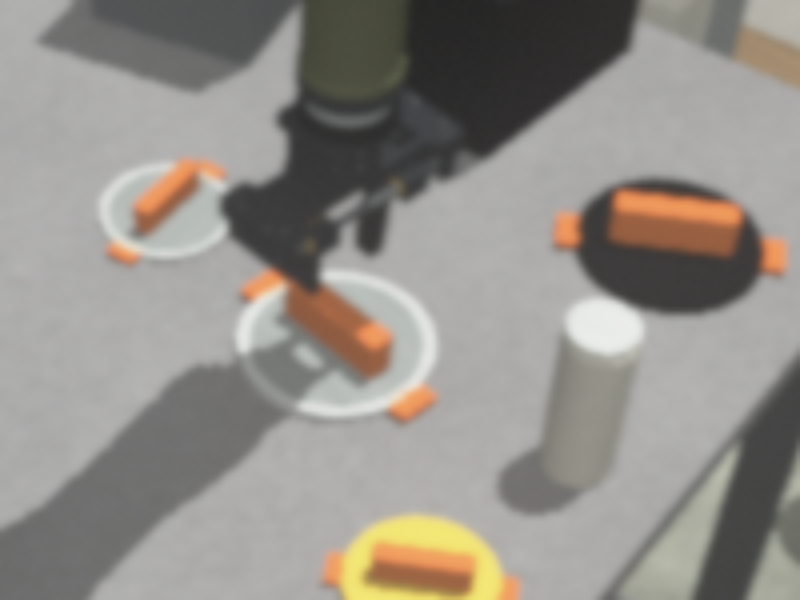

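The gripper is over the grip bar with the jaws across it, at crop (330,320). Going down to grip.

Emit:
play_rows(steps=[[[0,0,-0.03],0,60],[[0,0,-0.055],0,60],[[0,0,-0.068],0,60],[[0,0,-0.074],0,60],[[0,0,-0.074],0,60],[[0,0,-0.074],0,0],[[0,0,-0.074],0,0],[[0,0,-0.074],0,0],[[0,0,-0.074],0,0],[[0,0,-0.074],0,0],[[0,0,-0.074],0,0],[[0,0,-0.074],0,0]], squeeze=45)

```text
time: 22.05
position: [0.4341, 0.3171, 0.0234]
tool_rot: [3.14, 0.001, 2.963]
wrist_force: [0.6, 0.1, 6.3]
width: 0.0235
```

Emit:
play_rows(steps=[[[0,0,0.03],0,0],[[0,0,0.07],0,0],[[0,0,0.12],0,0],[[0,0,0.17],-8,0],[[0.011,-0.648,0.19],-120.8,0],[[0.011,-0.648,0.19],-120.8,0],[[0.011,-0.648,0.19],-120.8,0],[[0.011,-0.648,0.19],-120.8,0],[[0.011,-0.648,0.19],-120.8,0],[[0.011,-0.648,0.19],-120.8,0],[[0.011,-0.648,0.19],-120.8,0],[[0.011,-0.648,0.19],-120.8,0]])

```text
time: 23.25
position: [0.4392, -0.0856, 0.2047]
tool_rot: [-3.14, 0.0, 1.617]
wrist_force: [1.2, 0.2, -2.7]
width: 0.0233
```

```bash
python3 - <<'E'
from h import *
s=arm.observe(); print(s['time'],s['position'].round(4),np.degrees(s['tool_rot']).round(1),s['width'],s['joint_positions'].round(2))
p=shot('scene','s9.png')
E
```

```text
23.25 [ 0.4392 -0.0856  0.2047] [-179.9    0.    92.7] 0.023334275534894658 [ 0.46  0.57 -0.58  2.1   0.54  0.61 -0.44]
```

View pics/s9.png

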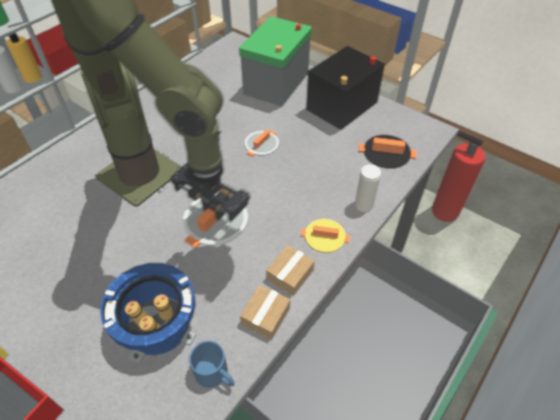

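The lid is held level and the solenoids are still upright in the canister. Now moving over the canister.

Emit:
play_rows(steps=[[[0.006,-0.245,0],-43.7,0],[[0.006,-0.245,0],-43.7,0],[[0.006,-0.245,0],-43.7,0],[[0.006,-0.245,0],-43.7,0],[[0.006,-0.245,0],-43.7,0],[[0.006,-0.245,0],-43.7,0],[[0.006,-0.245,0],-43.7,0],[[0.006,-0.245,0],-43.7,0],[[0.006,-0.245,0],-43.7,0]])

```text
time: 24.2
position: [0.4467, -0.3262, 0.2049]
tool_rot: [-3.14, -0.001, 0.865]
wrist_force: [0.9, -0.0, -3.1]
width: 0.0238
```

```bash
cat > m.py <<'E'
from h import *
import sys
from scipy.optimize import least_squares
tag=sys.argv[1]
s=arm.observe(); print(s['time'],s['position'].round(4),np.degrees(s['tool_rot']).round(1),s['width'],s['joint_positions'].round(2),s['wrist_force'].round(1))
zu=s['position'][2]-.0234
for n in('top','scene'):
    p=shot(n,n+tag+'.png'); W=world(p); fr=p['frame'].astype(int)
    org=(fr[...,0]>130)&(fr[...,1]<.62*fr[...,0])&(fr[...,2]<.45*fr[...,0])
    d=np.hypot(W[...,0]-s['position'][0],W[...,1]-s['position'][1])
    L=W[org&(d<.11)&(d>.078)&(abs(W[...,2]-zu-.008)<.006)]
    an=np.degrees(np.arctan2(L[:,1]-s['position'][1],L[:,0]-s['position'][0]))
    print(n,'lug pts',len(L)); 
    u=np.array([np.cos(s['tool_rot'][2]),np.sin(s['tool_rot'][2])])
    for sg in(1,-1):
        k=L[(sg*((L[:,:2]-s['position'][:2])@u))>0]
        if len(k)>5: print('  lug',len(k),k.mean(0).round(4),'az',round(np.degrees(np.arctan2(*(k.mean(0)[:2]-s['position'][:2])[::-1])),1))
    A=W[(abs(W[...,2]-zu-.008)<.004)&(d<.1)&(d>.065)&(fr.max(-1)-fr.min(-1)<30)][:,:2]
    if len(A)>50:
        an=np.degrees(np.arctan2(A[:,1]-s['position'][1],A[:,0]-s['position'][0]))//6
        R=np.hypot(*(A-s['position'][:2]).T)
        E=np.array([A[an==k][np.argsort(R[an==k])[-2:]].mean(0) for k in np.unique(an) if (an==k).sum()>4])
        f=least_squares(lambda v:np.hypot(E[:,0]-v[0],E[:,1]-v[1])-.0795,[*s['position'][:2]],loss='soft_l1',f_scale=.001); print('  lid circ',f.x.round(4),len(E),(f.x-s['position'][:2]).round(4))
a=cv2.imread('pics/scene'+tag+'.png')[230:380,70:230]; b=cv2.imread('pics/top'+tag+'.png')[160:280,380:500]
cv2.imwrite('pics/m'+tag+'.png',np.hstack([cv2.resize(a,(400,375)),cv2.resize(b,(375,375))]))
E
python3 m.py A
```

```text
24.2 [ 0.4467 -0.3262  0.2049] [-179.9   -0.    49.5] 0.023751251099210984 [ 0.79  0.66 -0.4   1.81  0.36  0.74 -0.51] [ 0.9 -0.  -3.1]
top lug pts 91
  lug 91 [ 0.5053 -0.2578  0.1904] az 49.4
  lid circ [ 0.4483 -0.3261] 35 [0.0017 0.0001]
scene lug pts 86
  lug 15 [ 0.5186 -0.2656  0.1909] az 40.1
  lug 71 [ 0.3946 -0.3913  0.1905] az -128.6
  lid circ [ 0.4505 -0.3233] 49 [0.0038 0.0029]
```

View pics/mA.png

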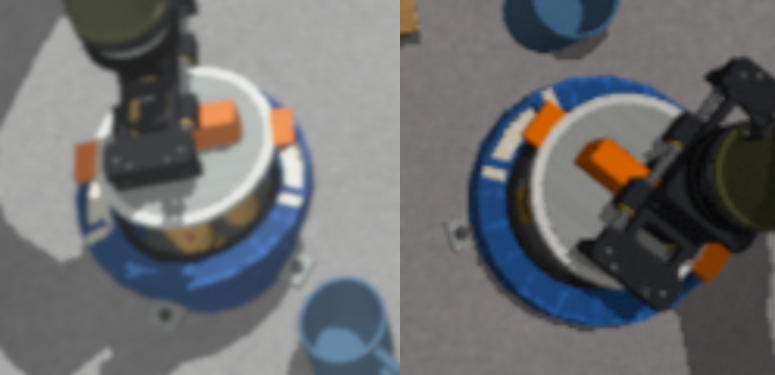

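The offset to correct is about (-3.5, -4.5) mm in both cameras, and the yaw is right. I'll shift and lower partway.

Emit:
play_rows(steps=[[[-0.0035,-0.0045,0],0,0],[[-0.0035,-0.0045,-0.03],0,0],[[-0.0035,-0.0045,-0.045],0,0],[[-0.0035,-0.0045,-0.045],0,0],[[-0.0035,-0.0045,-0.045],0,0],[[-0.0035,-0.0045,-0.045],0,0]])

```text
time: 24.9
position: [0.4437, -0.3332, 0.1611]
tool_rot: [3.14, -0.0, 0.861]
wrist_force: [-0.2, 0.6, -3.2]
width: 0.0238
```

```bash
python3 m.py B
```

```text
24.9 [ 0.4437 -0.3332  0.1611] [179.9  -0.   49.3] 0.023827701989380796 [ 0.78  0.72 -0.37  1.85  0.41  0.64 -0.54] [-0.2  0.6 -3.2]
top lug pts 89
  lug 88 [ 0.5027 -0.2652  0.1468] az 49.1
  lid circ [ 0.4454 -0.3336] 36 [ 0.0017 -0.0003]
scene lug pts 74
  lug 9 [ 0.5092 -0.2678  0.1474] az 45.0
  lug 65 [ 0.3911 -0.3992  0.1471] az -128.6
  lid circ [ 0.4473 -0.3303] 49 [0.0036 0.003 ]
```

View pics/mB.png

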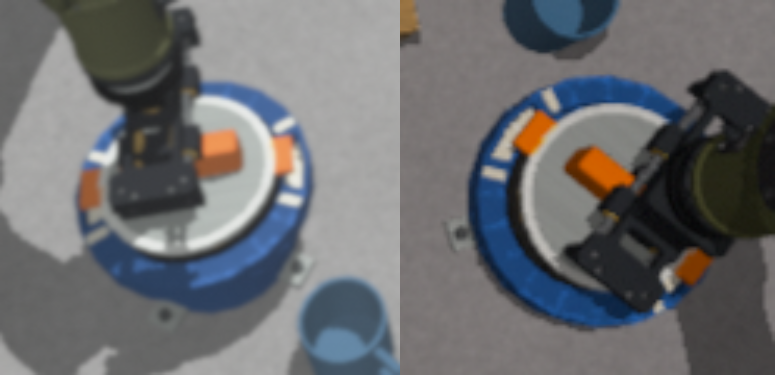

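Emit:
play_rows(steps=[[[-0.0005,0.002,0],0,0],[[-0.0005,0.002,-0.01],0,0],[[-0.0005,0.002,-0.016],0,0],[[-0.0005,0.002,-0.02],0,0],[[-0.0005,0.002,-0.023],0,0],[[-0.0005,0.002,-0.023],0,0],[[-0.0005,0.002,-0.023],0,0]])

```text
time: 25.7
position: [0.4426, -0.3309, 0.1371]
tool_rot: [3.141, -0.0, 0.861]
wrist_force: [-0.4, 0.5, -2.8]
width: 0.0236
```

```bash
python3 m.py C
```

```text
25.7 [ 0.4426 -0.3309  0.1371] [180.   -0.   49.3] 0.023649116751838978 [ 0.76  0.76 -0.34  1.87  0.43  0.59 -0.57] [-0.4  0.5 -2.8]
top lug pts 80
  lug 80 [ 0.501  -0.2627  0.1226] az 49.4
  lid circ [ 0.4443 -0.3309] 37 [0.0017 0.    ]
scene lug pts 86
  lug 11 [ 0.5078 -0.2672  0.1236] az 44.3
  lug 75 [ 0.3883 -0.396   0.1234] az -129.8
  lid circ [ 0.4442 -0.3291] 52 [0.0016 0.0019]
```

View pics/mC.png

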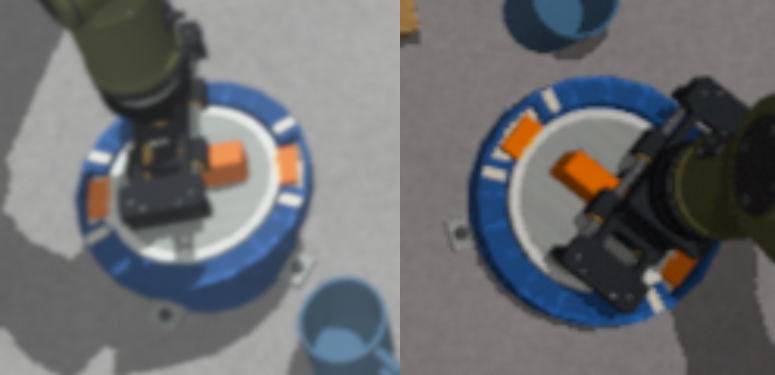

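The lugs sit centred between the dashes. Pressing down.

Emit:
play_rows(steps=[[[0,0,-0.004],0,0],[[0,0,-0.006],0,0],[[0,0,-0.008],0,0],[[0,0,-0.009],0,0],[[0,0,-0.009],0,0],[[0,0,-0.009],0,0]])

```text
time: 26.4
position: [0.4429, -0.3311, 0.1284]
tool_rot: [3.14, -0.0, 0.861]
wrist_force: [-0.2, -0.4, 4.1]
width: 0.0238
```

Underside is at about 105 mm with roughly 4 N. Twisting clockwise.

Emit:
play_rows(steps=[[[0,0,0],-5,0],[[0,0,0],-11,0],[[0,0,0],-17,0],[[0,0,0],-23,0],[[0,0,0],-29,0],[[0,0,0],-35,0],[[0,0,0],-35,0]])

```text
time: 27.1
position: [0.4431, -0.3309, 0.1284]
tool_rot: [3.141, -0.001, 0.25]
wrist_force: [1.0, 0.2, 3.9]
width: 0.0235
```

```bash
python3 m.py D; python3 -c "
from h import *
print(arm.observe()['moment'].round(2))"
```

```text
27.1 [ 0.4431 -0.3309  0.1284] [179.9  -0.   14.3] 0.02353873631697082 [ 0.66  0.76 -0.17  1.88  0.23  0.52 -0.99] [1.  0.2 3.9]
top lug pts 47
  lug 20 [ 0.5234 -0.3121  0.1139] az 13.2
  lug 27 [ 0.3658 -0.3515  0.1138] az -165.1
  lid circ [ 0.4465 -0.3322] 49 [ 0.0034 -0.0013]
scene lug pts 0
  lid circ [ 0.4436 -0.3272] 38 [0.0005 0.0037]
[ 0.03 -0.   -0.35]
```

View pics/mD.png

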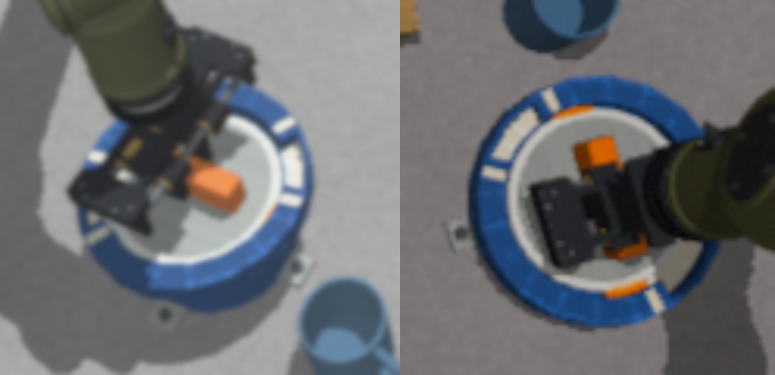

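The lugs have gone under the flange. Continuing the twist.

Emit:
play_rows(steps=[[[0,0,0],-6,0],[[0,0,0],-12,0],[[0,0,0],-18,0],[[0,0,0],-24,0],[[0,0,0],-30,0],[[0,0,0],-36,0],[[0,0,0],-40,0],[[0,0,0],-42,0],[[0,0,0],-42,0]])

```text
time: 28.1
position: [0.4429, -0.3311, 0.1283]
tool_rot: [3.141, -0.001, -0.48]
wrist_force: [1.3, 0.6, 6.2]
width: 0.0234
```

```bash
python3 m.py E; python3 -c "
from h import *
print(arm.observe()['moment'].round(2))"
```

```text
28.1 [ 0.4429 -0.3311  0.1283] [ 1.80e+02 -1.00e-01 -2.75e+01] 0.023417959416719716 [ 0.54  0.76  0.02  1.89 -0.03  0.5  -1.46] [1.3 0.6 6.2]
top lug pts 24
  lug 10 [ 0.518  -0.3684  0.1144] az -26.4
  lug 14 [ 0.3727 -0.2949  0.115 ] az 152.7
  lid circ [ 0.4465 -0.3335] 41 [ 0.0036 -0.0024]
scene lug pts 0
  lid circ [ 0.4429 -0.3279] 43 [-0.      0.0032]
[-0.01  0.17  0.17]
```

Emit:
play_rows(steps=[[[0,0,0],-2,0],[[0,0,0],-4,0],[[0,0,0],-4,0]])

```text
time: 28.5
position: [0.4447, -0.3292, 0.1284]
tool_rot: [-3.139, -0.002, -0.545]
wrist_force: [2.0, 2.5, 5.8]
width: 0.0236
```

```bash
python3 -c "
from h import *
s=arm.observe();print(s['moment'].round(2),np.degrees(s['tool_rot'])[2])"
```

```text
[ 0.52 -0.33  0.81] -31.22889245931329
```

Emit:
play_rows(steps=[[[0,0,0],-2,0],[[0,0,0],-4,0],[[0,0,0],-4,0]])

```text
time: 28.8
position: [0.4443, -0.3289, 0.1284]
tool_rot: [-3.14, -0.0, -0.612]
wrist_force: [1.9, 4.1, 7.1]
width: 0.0244
```

```bash
python3 -c "
from h import *
s=arm.observe();print(s['moment'].round(2),np.degrees(s['tool_rot'])[2],s['wrist_force'])"
```

```text
[ 0.66 -0.13  1.51] -35.080810210525755 [1.85443237 4.09009791 7.1045042 ]
```

The stop has been reached, with a counter-moment of 1.5 N m. Letting go and checking.

Emit:
play_rows(steps=[[[0,0,0],0,50],[[0,0,0],0,50],[[0,0,0],0,50],[[0,0,0],0,50],[[0,0,0.03],0,50],[[0,0,0.07],0,50],[[0,0.05,0.1],0,50],[[0,0.1,0.1],8,50],[[0,0.15,0.1],16,50],[[0,0.2,0.1],24,50],[[0,0.25,0.1],32,50],[[0,0.3,0.1],40,50]])

```text
time: 30.0
position: [0.4422, -0.0366, 0.2282]
tool_rot: [3.141, -0.0, 0.08]
wrist_force: [1.2, 0.1, 0.4]
width: 0.044
```

Emit:
play_rows(steps=[[[0,0.05,0],8,50],[[0,0.1,0],16,50],[[0,0.15,0],24,60],[[0,0.2,0],32,60],[[0,0.25,0],40,60]])

```text
time: 30.5
position: [0.4423, 0.2135, 0.2281]
tool_rot: [3.141, 0.0, 0.779]
wrist_force: [0.3, 0.8, 0.2]
width: 0.0529
```

```bash
cat > m2.py <<'E'
from h import *
import sys
tag=sys.argv[1]
s=arm.observe(); print(s['time'],s['position'].round(4),np.degrees(s['tool_rot']).round(1),s['joint_positions'].round(2))
for n in('top','scene'):
    p=shot(n,n+tag+'.png'); W=world(p); fr=p['frame'].astype(int)
    d=np.hypot(W[...,0]-.445,W[...,1]+.331)
    bar=(d<.07)&(W[...,2]>.148)&(W[...,2]<.17)
    r=cv2.minAreaRect((W[bar][:,:2]*1000).astype(np.float32)); print(n,'bar',r,np.median(W[bar][:,2]))
    disc=(d<.075)&(W[...,2]>.105)&(W[...,2]<.13)&(fr.max(-1)-fr.min(-1)<30); print('disc z',np.median(W[disc][:,2]),disc.sum())
    col=(d<.107)&(d>.09)&(W[...,2]>.115)&(W[...,2]<.135)&(fr[...,2]>fr[...,0]+30); print('collar z',np.median(W[col][:,2]))
    # plane tilt
    A=np.c_[W[disc][:,:2]-[.445,-.331],np.ones(disc.sum())]; print('tilt',np.linalg.lstsq(A,W[disc][:,2],rcond=None)[0].round(3))
    for c in [(0.646,-0.144),(0.621,-0.006)]:
        dd=np.hypot(W[...,0]-c[0],W[...,1]-c[1]); t=(dd<0.09)&(W[...,2]>0.045)&(W[...,2]<.06); print('carton',cv2.minAreaRect((W[t][:,:2]*1000).astype(np.float32)))
E
python3 m2.py F; python3 - <<'E'
import cv2,numpy as np
a=cv2.imread('pics/sceneF.png');b=cv2.imread('pics/topF.png')
cv2.imwrite('pics/F.png',np.hstack([cv2.resize(a[180:400,60:340],(400,314)),cv2.resize(b[120:280,300:500],(392,314))]))
E
```

```text
30.5 [0.4423 0.2135 0.2281] [180.    0.   44.6] [-0.38  0.54 -0.25  1.97  0.21  0.66 -1.55]
top bar ((448.6000061035156, -331.1977233886719), (24.691326141357422, 104.46448516845703), 60.22056579589844) 0.15748588897759852
disc z 0.11861164805582536 1824
collar z 0.12514770578110657
tilt [ 0.002 -0.001  0.119]
carton ((639.213623046875, -125.6370849609375), (100.49765014648438, 140.03079223632812), 11.974886894226074)
carton ((621.855224609375, -42.33376693725586), (90.97307586669922, 106.61900329589844), 2.7733986377716064)
scene bar ((448.8393249511719, -328.90618896484375), (24.40951919555664, 105.1485366821289), 59.77396774291992) 0.15768079119473632
disc z 0.11879777088597548 2290
collar z 0.1252239502663388
tilt [0.002 0.002 0.119]
carton ((639.4981079101562, -124.03263854980469), (101.35969543457031, 137.45108032226562), 10.722249984741211)
carton ((623.0567626953125, -40.36481475830078), (90.41718292236328, 110.76972198486328), 2.9739527702331543)
```

View pics/F.png

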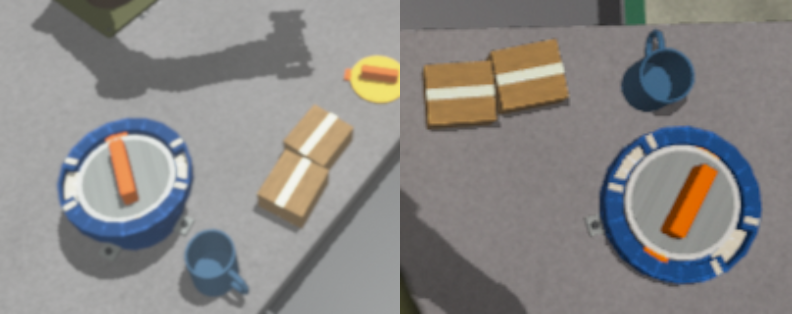

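The lid is locked: yaw is -30 deg, underside about 109 mm, and it lies level. Carton1 was knocked sideways and now touches carton0 (crop (460,93) and (530,75)). Measuring both.

```bash
python3 - <<'E'
from h import *
s=arm.observe(); print(s['position'].round(4),np.degrees(s['tool_rot']).round(1))
for n in('top','scene'):
    p=shot(n); W=world(p)
    for r in spotter.regions_of(p,'carton0'):
        Q=W[r['region']]; Q=Q[(Q[:,2]>.045)&(Q[:,2]<.06)]
        if len(Q)>300: print(n,round(r['conf'],2),[np.round(v,1) for v in cv2.minAreaRect((Q[:,:2]*1000).astype(np.float32))])
E
```

```text
[0.442  0.2205 0.2284] [-179.8   -0.4   45.1]
top 0.7 [array([ 645.7, -142.6]), array([ 90. , 104.6]), np.float64(10.3)]
top 0.67 [array([621.4, -39.5]), array([ 90.5, 100.8]), np.float64(2.7)]
scene 0.95 [array([ 647.5, -140.5]), array([ 90. , 100.6]), np.float64(9.9)]
scene 0.84 [array([622.5, -38.6]), array([ 92.7, 108.9]), np.float64(3.1)]
```

Pushing carton0 first, since its slanted side separates from carton1 when it moves forward. Fingers go to half open and yaw to 10 deg.

Emit:
play_rows(steps=[[[0.128,-0.368,0],-35,50],[[0.128,-0.368,0],-35,50],[[0.128,-0.368,0],-35,50],[[0.128,-0.368,0],-35,50],[[0.128,-0.368,0],-35,50],[[0.128,-0.368,0],-35,50],[[0.128,-0.368,0],-35,50],[[0.128,-0.368,0],-35,50],[[0.128,-0.368,0],-35,50],[[0.128,-0.368,0],-35,50],[[0.128,-0.368,-0.04],-35,50],[[0.128,-0.368,-0.08],-35,50]])

```text
time: 32.0
position: [0.5708, -0.1552, 0.1485]
tool_rot: [3.141, -0.003, 0.163]
wrist_force: [0.5, 0.6, -0.6]
width: 0.044
```

```bash
python3 m2.py G
```

```text
32.0 [ 0.5708 -0.1552  0.1485] [180.   -0.2   9.4] [ 0.25  0.76 -0.1   1.76  0.12  0.63 -1.33]
top bar ((0.0, 0.0), (0.0, 0.0), 0.0) nan
disc z 0.11844764952323472 472
collar z 0.125225569124223
tilt [ 0.007 -0.005  0.119]
carton ((647.9021606445312, -126.27571868896484), (93.85748291015625, 148.8526611328125), 23.865243911743164)
carton ((621.6275634765625, -39.838836669921875), (91.59070587158203, 101.0636978149414), 3.002197265625)
scene bar ((449.350830078125, -328.9628601074219), (24.13698387145996, 106.15171813964844), 60.01437759399414) 0.1577942895760957
disc z 0.11873411203303774 2297
collar z 0.12517813620903218
tilt [ 0.001 -0.     0.119]
carton ((640.1781616210938, -124.09954833984375), (100.14559173583984, 137.92578125), 11.024930953979492)
carton ((622.537109375, -39.94617462158203), (91.57282257080078, 110.52294921875), 2.6629860401153564)
  return _methods._mean(a, axis=axis, dtype=dtype,
  ret = ret.dtype.type(ret / rcount)
```

View pics/sceneG.png

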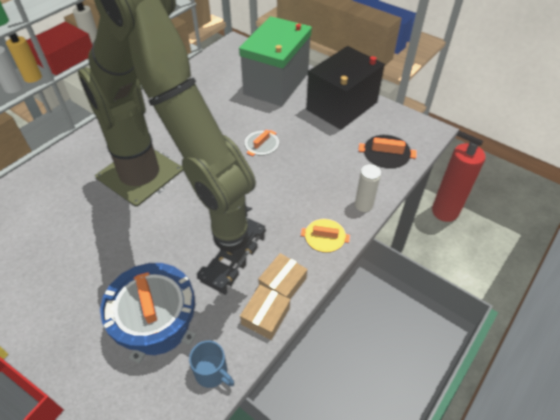

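Emit:
play_rows(steps=[[[-0.003,0.006,-0.05],0,50],[[-0.003,0.006,-0.095],0,50],[[-0.003,0.006,-0.113],0,50],[[-0.003,0.006,-0.113],0,50],[[0.012,0.006,-0.113],0,50],[[0.027,0.006,-0.113],0,50],[[0.042,0.006,-0.113],0,50],[[0.057,0.006,-0.113],0,50],[[0.072,0.006,-0.113],0,50],[[0.087,0.006,-0.113],0,50]])

```text
time: 33.1
position: [0.6595, -0.15, 0.0387]
tool_rot: [3.141, -0.003, 0.163]
wrist_force: [0.6, -1.1, 0.2]
width: 0.0439
```

```bash
python3 m2.py H 2>/dev/null| head -1
```

```text
33.1 [ 0.6595 -0.15    0.0387] [179.9  -0.2   9.3] [ 0.2   1.01 -0.08  1.52  0.12  0.61 -1.36]
```

View pics/sceneH.png

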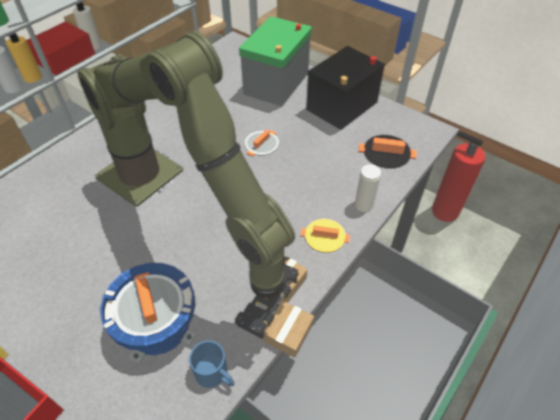

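Emit:
play_rows(steps=[[[0.015,0,0],0,50],[[0.03,0,0],0,50],[[0.045,0,0],0,50],[[0.06,0,0],0,50],[[0.075,0,0],0,50],[[0.09,0,0],0,50],[[0.09,0,0],0,50],[[0.09,0,0],0,50],[[0.09,0,0.05],0,50],[[0.09,0,0.09],0,50]])

```text
time: 34.2
position: [0.7456, -0.1503, 0.126]
tool_rot: [-3.141, 0.003, 0.162]
wrist_force: [1.4, -0.5, 0.2]
width: 0.0441
```

Emit:
play_rows(steps=[[[-0.05,0.02,0.03],0,50],[[-0.1,0.04,0.05],0,50],[[-0.15,0.08,0.05],-5,50],[[-0.2,0.111,0.05],-8,50],[[-0.206,0.111,0.05],-8,50],[[-0.206,0.111,0.05],-8,50]])

```text
time: 34.8
position: [0.5318, -0.0358, 0.1753]
tool_rot: [-3.14, 0.011, 0.028]
wrist_force: [1.1, -0.5, -0.8]
width: 0.0443
```

```bash
python3 - <<'E'
from h import *
s=arm.observe(); print(s['time'],s['position'].round(4),np.degrees(s['tool_rot']).round(1))
for n in('top','scene'):
    p=shot(n,n+'I.png'); W=world(p)
    for r in spotter.regions_of(p,'carton0'):
        Q=W[r['region']]; print(n,round(r['conf'],2),np.round(r['centre']),np.nanmedian(Q,0).round(3)); Q=Q[(Q[:,2]>.045)&(Q[:,2]<.06)]
        if len(Q)>100: print([np.round(v,1) for v in cv2.minAreaRect((Q[:,:2]*1000).astype(np.float32))])
E
```

```text
34.8 [ 0.5318 -0.0358  0.1753] [-179.9    0.7    1.6]
top 0.64 [348. 114.] [ 0.834 -0.135 -0.114]
top 0.62 [326. 161.] [ 0.637 -0.018  0.051]
[array([633.6, -24.7]), array([63.9, 72.3]), np.float64(3.9)]
scene 0.75 [328. 382.] [ 0.843 -0.142 -0.113]
scene 0.68 [284. 279.] [ 0.63  -0.047  0.05 ]
[array([623.4, -35.9]), array([ 89.5, 102. ]), np.float64(2.2)]
```

View pics/sceneI.png

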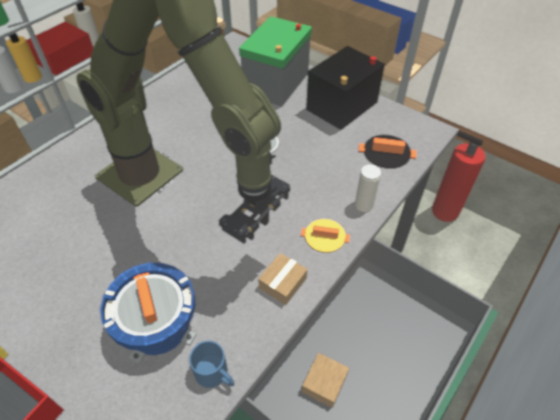

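carton0 is in the tote. Now carton1.

Emit:
play_rows(steps=[[[0,-0.002,-0.05],0,50],[[0,-0.002,-0.1],0,50],[[0,-0.002,-0.137],0,50],[[0,-0.002,-0.137],0,50],[[0.015,-0.002,-0.137],0,50],[[0.03,-0.002,-0.137],0,50],[[0.045,-0.002,-0.137],0,50],[[0.06,-0.002,-0.137],0,50],[[0.075,-0.002,-0.137],0,50],[[0.09,-0.002,-0.137],0,50],[[0.105,-0.002,-0.137],0,50],[[0.12,-0.002,-0.137],0,50]])

```text
time: 36.2
position: [0.6636, -0.0422, 0.0408]
tool_rot: [3.141, -0.003, 0.022]
wrist_force: [-0.7, 0.9, 0.1]
width: 0.0437
```

Emit:
play_rows(steps=[[[0.015,0,0],0,50],[[0.03,0,0],0,50],[[0.045,0,0],0,50],[[0.06,0,0],0,50],[[0.075,0,0],0,50],[[0.09,0,0],0,50],[[0.09,0,0],0,50],[[0.09,0,0],0,50],[[0.09,0,0.05],0,50],[[0.09,0,0.1],0,50]])

```text
time: 37.2
position: [0.749, -0.0415, 0.1378]
tool_rot: [3.142, 0.005, 0.023]
wrist_force: [0.4, 0.2, 1.0]
width: 0.0441
```

Emit:
play_rows(steps=[[[-0.05,0.02,0.03],0,50],[[-0.1,0.04,0.1],0,50],[[-0.15,0.08,0.1],5,50],[[-0.2,0.11,0.1],8,50],[[-0.25,0.15,0.1],8,50],[[-0.27,0.2,0.1],8,50],[[-0.27,0.2,0.1],8,50],[[-0.27,0.2,0.1],8,50]])

```text
time: 38.0
position: [0.477, 0.1623, 0.2392]
tool_rot: [-3.139, 0.001, 0.169]
wrist_force: [1.3, 0.8, 0.6]
width: 0.0439
```

```bash
python3 - <<'E'
from h import *
for n in('top','scene'):
    p=shot(n,n+'J.png'); W=world(p)
    for q in('carton0','solenoid0','spray','mug'):
      for r in spotter.regions_of(p,q):
        Q=W[r['region']]; print(n,q,round(r['conf'],2),np.round(r['centre']),np.nanmedian(Q,0).round(3))
E
python3 m2.py K 2>/dev/null
python3 - <<'E'
import cv2,numpy as np
a=cv2.imread('pics/sceneJ.png');b=cv2.imread('pics/topJ.png')
cv2.imwrite('pics/J.png',np.hstack([cv2.resize(a,(400,300)),cv2.resize(b,(400,300))]))
E
```

```text
top carton0 0.89 [350. 113.] [ 0.834 -0.136 -0.114]
top carton0 0.67 [319. 117.] [ 0.821 -0.031 -0.114]
top carton0 0.39 [425. 244.] [ 0.435 -0.318  0.124]
top solenoid0 0.31 [440. 252.] [ 0.435 -0.321  0.124]
top spray 0.71 [197. 160.] [0.639 0.325 0.148]
top mug 0.8 [428. 159.] [ 0.64  -0.339  0.039]
scene carton0 0.77 [344. 346.] [ 0.831 -0.033 -0.113]
scene carton0 0.61 [327. 380.] [ 0.844 -0.144 -0.113]
scene spray 0.97 [365. 190.] [0.657 0.316 0.106]
scene mug 0.77 [210. 363.] [ 0.63  -0.33   0.044]
38.5 [0.4821 0.1577 0.2379] [180.   -0.    9.2] [-0.36  0.54 -0.07  1.92  0.06  0.69 -1.88]
top bar ((448.6125793457031, -331.03228759765625), (24.991283416748047, 104.85814666748047), 60.44942092895508) 0.1575499102761122
disc z 0.11856509176361452 1825
collar z 0.12517195663470249
tilt [ 0.002 -0.     0.119]
carton ((0.0, 0.0), (0.0, 0.0), 0.0)
carton ((0.0, 0.0), (0.0, 0.0), 0.0)
scene bar ((450.00567626953125, -329.44085693359375), (24.188722610473633, 103.52034759521484), 59.8945426940918) 0.15793569455834722
disc z 0.11881256751344055 2294
collar z 0.12509828262924694
tilt [-0.     0.001  0.119]
carton ((0.0, 0.0), (0.0, 0.0), 0.0)
carton ((0.0, 0.0), (0.0, 0.0), 0.0)
```

View pics/J.png

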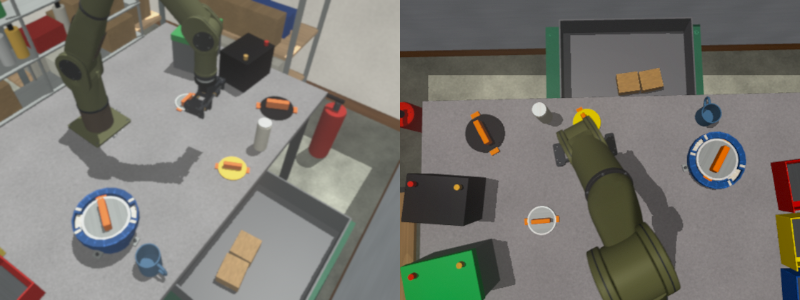

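Both cartons are in the tote, the lid is locked, and the mug and spray can are where they were. Handing in.

```bash
python3 -c "
from h import *
print(workorder.finish_job(), arm.observe()['time'])"
```

```text
the job is handed in; nothing more can be done
the job is handed in; nothing more can be done
```

The job is done and handed in at about 38.5 s of the 210 s allowed; no verdict was reported.

- **Solenoids:** All three on the bench went into the blue canister. They stood upright in the last pictures before the lid covered them. One had shifted about 1 cm after being placed, but it still stood upright.
- **Lid:** I fitted the larger plain aluminium lid with its lugs in the slots, pressed it to about 105 mm and turned it clockwise to the stop. The counter-moment there reached about 1.5 N m. After letting go, it lay level with its underside at about 109 mm and its x axis at -30°; I estimated the canister's x axis at about -30.5°.
- **Cartons:** There were two. One was knocked aside during the run, so I measured it again. Both were pushed off the far edge, and both cameras show them on the tote floor.
- **Bystanders:** The spray can and the mug are standing where they were.
- **Checks that disagreed:**
  - The two cameras differed by about 2–4 mm, so I centred the lid over the canister by comparing the two within each camera.
  - The bar of the locked lid reads about 4 mm off my estimate of the canister's centre, roughly the lid's radial play.
  - In the last top picture, the detectors reported a carton (0.39) and a solenoid (0.31) on the canister. Both were false and low in confidence.

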